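# Stand the slumped book up and close the rack on it

### The job

The cream book has slumped over in the book rack. With the fingers only, without gripping or lifting anything, gently push its overhanging top back until it stands upright beside the orange book; leave the sliding end where it is until then. Then push the red tab of the sliding end along until the end is snug against the book, so that the row cannot slump again, and leave everything else alone.

Things in the scene. Friction and masses are not known exactly. Their poses are not given: they have to be found in the camera images.
- rack: Light wooden book rack, fixed. Board 170 (x) x 360 (y) x 12 mm; origin under its centre at desk height; x across it, away from the robot, y along it. A fixed end panel 170 tall has its inner face at y = +165 mm; the amber and orange books (16 and 19 mm thick) stand against it, so the cream book belongs at y = +130 to +100 mm, mid-depth (x near 0).
- cream_book: The slumped book, cream and orange: 150 deep (rack x), 216 tall, 30 thick (mm), 0.45 to 0.8 kg, loose; stable once upright. It leans 0.6 to 0.7 rad to the rack's -y, on the sliding end's top edge, overhanging it by 45 to 60 mm. Origin: middle of the face toward the other books. Its y axis runs up the book, z through the thickness away from the other books.
- book_top (a point): Cream book: middle of the top edge of the face turned away from the other books; as it leans, the lower, overhanging edge, about 185 mm above the desk (228 mm when upright).
- book_foot (a point): Cream book: middle of the foot edge of that same face; the book turns about this edge, which rests on the board, 12 mm above the desk.
- slide_end (a joint): Dark steel sliding end, runs on the board along the rack's y, in m: 0 is fully out (face at rack y = +20 mm), grows toward the books to 0.10; about 0.08 at the upright book. Starts at 0 to 0.012. Needs about 4 N to slide, stays where left. Plate 120 wide, 12 thick, top 112 mm above the desk; two struts slope down from it to a red tab on its outer side.
- end_face (a point): On the sliding end: the middle of the plate's face that meets the book, 62 mm above the desk. Axes as the rack's.
- push_tab (a point): On the sliding end: the outer (-y) face of the red tab, 92 mm behind the pressing face and 52 mm above the desk. The tab is 90 mm wide along the rack's x, its top 72 mm above the desk. Axes as the rack's.
- amber_book: Thin amber book standing against the end panel, 166 deep, 238 tall, 16 thick (mm), loose. Its y axis is up. Leave it standing.
- orange_book: Orange book standing next to it, 151 deep, 214 tall, 19 thick (mm), loose. Its y axis is up. Leave it standing.
- hourglass: Bystander: sand timer with a yellow foot, 61 mm across, 159 tall; origin under its centre. Leave it alone.
- ink_bottle: Bystander: dark blue square ink bottle, 46 x 46 x 52 mm; origin under its centre. Leave it alone.
- pillar_candle: Bystander: red candle, 57 mm across, 114 tall; origin under its centre. Leave it alone.
- matchbox: Bystander: red matchbox, 37 x 53 x 16 mm; origin under its centre. Leave it alone.
- pin_tin: Bystander: round brass tin, 47 mm across, 34 tall; origin under its centre. Leave it alone.
- eraser: Bystander: blue and white eraser, 20 x 44 x 12 mm; origin under its centre. Leave it alone.
- tri_scale: Bystander: wooden three-edged ruler, 26 x 305 x 22 mm, its length along its y; origin under its centre. Leave it alone.

How it is judged:
On the way:
1. the cream book stands upright (within 0.1 rad) while the sliding end is still out (angle between cream_book's own y axis and vertical below 0.1 rad and value of joint slide_end below 0.04 m), for 0.3 s.
At the end, for the whole second after the job is handed in: Cream book at rest on the board, upright within 0.06 rad, square to the rack within 0.12 rad, at most 10 mm from its snug place by the orange book and 35 mm from mid-depth; sliding end within 6 mm of it; the other two books upright within 0.08 rad (angle between cream_book's own y axis and vertical below 0.06 rad and y of book_foot in the frame of rack between 0.09 and 0.112 m and x of book_foot in the frame of rack between -0.035 and 0.035 m and angle between the x axis of cream_book and the x axis of rack, either way round below 0.12 rad and height (world z) of book_foot below 0.02 m and y of book_foot in the frame of end_face below 0.006 m and angle between each of amber_book, orange_book's own y axis and vertical below 0.08 rad and linear speed of cream_book below 0.02 m/s); the robot touches nothing.
It fails at once if the sliding end is pushed in while the book still leans (value of joint slide_end above 0.04 m and angle between cream_book's own y axis and vertical above 0.2 rad).
It fails at once if the cream book is lifted off the board (height (world z) of book_foot above 0.035 m).
It fails at once if the cream book is pressed or pinched hard, with more than 60 N (contact force between the fingers and cream_book above 60 N).
It fails at once if another book is lifted or knocked over (angle between any of amber_book, orange_book's own y axis and vertical above 0.3 rad or height (world z) of amber_book above 0.155 m or height (world z) of orange_book above 0.143 m).
It fails at once if a bystander is moved by more than 20 mm (distance of any of hourglass, ink_bottle, pillar_candle, matchbox, pin_tin, eraser, tri_scale from where it was at the start of the episode above 0.02 m).
It also fails if it takes over 58 s, if anything falls off the work surface, if the arm or the gripper's body presses on something with over 40 N, if the wrist force passes 120 N, or if a joint passes its speed limit or range.

### The arm

A 6-joint arm with a two-finger parallel gripper is mounted at the origin on a cart in front of the work surface, level with it; the furniture and walls round the work are solid. World frame = base frame: x ahead of the robot, y to its left, z up, the work surface at z = 0. Lengths are in m, angles in rad, forces in N, time in s.
With the tool pointing down it reaches from about 0.4 to 0.825 m from the base axis. Payload 7 kg.
Tool frame: the origin (TCP) lies on the front face of the gripper's body, between the roots of the fingers; the fingertips stand 66 mm ahead of it and the grasp point (between the pads) lies 47 mm ahead of it; z points along the fingers, y is the line along which they close (so a half turn about z gives the same grasp; the last joint's range is limited). The gripper opens to 88 mm and grips with 3 to 60 N. Pads are 19 mm wide; open, the fingers measure 130 mm over their backs; the gripper's body (78 mm by 193 mm) begins 47 mm behind the grasp point.
Start: joints at [-0.912, 0.359, 0.012, 0, -1.224, -0.288], TCP at [0.245, -0.629, 0.292] pointing down, gripper open.
Joint ranges: [-3.07, 3.07], [-1.43, 2.12], [-1.02, 1.25], [-3.03, 1.67], [-3.05, -0], [-3.03, 3.03]. Speed limits (rad/s): [2.39, 2.39, 3.01, 3.14, 3.14, 3.14].

### API

Orientations are given as [roll, pitch, yaw] about the fixed x, y, z axes, in that order (R = Rz(yaw) Ry(pitch) Rx(roll)).
In Python, from station import arm gives the robot as it stands. The module is installed in compiled form; this text tells all that it offers.
- The arm moves only by the tool move_arm, never from a script. Its argument "increments" is a list of rows, each an object of numbers: "jaw": the gripper command: -1 is shut, 1 is fully open, values between are in proportion; "dx", "dy", "dz": the shift along the tool's x, y, z in m; "twist": the turn about the tool's z in rad. A call has 1 to 12 rows; each row shifts and turns the commanded pose from where the row before left it, along the tool's axes as they then stand; what a row does not reach is not made up. A row lasts 1/12 s, in which the tool goes at most 41.7 mm and 7.16 degrees, less where a joint would pass 70% of its speed; a pose out of reach is approached as far as the arm can. A call is refused whole if a number of a shift passes 0.0417 or a number of a turn 0.125, either way. A call with a gripper value outside its range is refused whole. The fingers move at their own pace and stop on an object; "force" is the grip in N (left out, the last holds). Time passes only in rows, so rows that do not move let the fingers close. It gives the time, the measured TCP pose, the force, the opening and the grip force at its end, in the units of the state.
- arm.get_state(): the state, without advancing time (a new reading comes with each control period).
- arm.grab_frame(name): name is "side" or "top"; returns the picture (480x640x3 uint8, blue, green, red); there is no depth.
- arm.camera_info(name): a dict with "K" (3x3 intrinsics, pixels), "k1" (the pictures are not rectified: a ray, as slopes to the right and down, at radius r is drawn at 1 + k1 r^2 times it, then the intrinsics apply), "extrinsics" (4x4, takes a point from camera to world coordinates). Camera axes: x right, y down, z forward; pixel columns grow to the right and rows downward; lengths in m; the calibration is good to about 2 mm. A picture is of the moment at which its call begins. camera_info takes no time and is no camera call.
- arm.job_done(): hands the job in; it is judged then, once.
Trained networks look in the newest picture that a camera, given by its name, has taken for a name from the list of things; names that differ only in an ending like _2 or _b are one class to them, and where a whole thing is asked for, a point or a joint stands for the part that bears it (a point fixed in the world has none). Each returns a list of dicts, best first, with "score" (0 to 1); they miss things now and then, are a little off and sometimes report something else, mostly with a low value. They report only what shows in the picture. A call takes as long as a camera call.
- arm.find_in(camera, name): "position" ([x, y, z] in m, in world coordinates, good to about 4 mm: the middle of the surface that is visible of it).
- arm.silhouettes(camera, name): "pixels" (480x640 bool, what is visible of it).
- arm.pinpoint(camera, name): "position" ([x, y, z] in m, in world coordinates, good to about 4 mm: a listed point, or the origin of a listed thing).
The state is a dict: "t": time; "q": joint angles; "qd": joint speeds; "joint_efforts": joint torques, N m; "eef_pos": TCP position; "ee_rot": TCP orientation; "force": force on the tool from outside, world axes, zero at the start; "moment": the same for the moment, N m; "width": finger opening in m; "gripper_force": force on a finger pad.
Only numpy, scipy, OpenCV 4.12 (cv2) and the standard library are available. Lean on these libraries where they do the work, as an engineer would, in place of code of your own. Each camera call takes 0.05 s, during which the arm holds its last target. There are 200 camera calls.

## Working session

There is one attempt and no reset: what is moved stays moved. The work goes in short steps, Python scripts to look and compute and a tool call to move; the robot and the scene stay as the last step left them, time stands still between calls to the robot, and variables do not carry over. Pictures are saved under pics/ and viewed, at most 10 in all, crops included, and the job is handed in when it is done.

Besides the shell and the picture viewer there is one more tool, called after "Emit:" by a JSON object that holds its "fn" and its "kwargs". move_arm: Moves the arm, as the interface text tells. Its arguments: {"type":"object","properties":{"increments":{"type":"array"},"force":{"type":"number"}},"required":["increments"]}

```bash
mkdir -p pics
python3 - <<'E'
from station import arm
import cv2,numpy as np
ims=[]
for c in("side","top"):
    im=arm.grab_frame(c);ims.append(cv2.resize(im,(400,300) if 0 else (640,480)))
    cv2.imwrite(f"pics/{c}0.png",im)
    e=np.array(arm.camera_info(c)["extrinsics"]);print(c,e[:3,3].round(3),e[:3,2].round(2))
    for n in("rack","cream_book","book_top","book_foot","end_face","push_tab","orange_book","amber_book","hourglass","ink_bottle","pillar_candle","matchbox","pin_tin","eraser","tri_scale"):
        print(c,n,[(np.round(d["position"],3).tolist(),round(d["score"],2)) for d in arm.pinpoint(c,n)[:2]])
s=arm.get_state();print(s["t"],s["eef_pos"],s["ee_rot"],s["width"])
E
```

```text
side [ 1.011 -0.98   1.187] [-0.26  0.66 -0.7 ]
side rack [([0.542, 0.086, -0.0], 0.79)]
side cream_book [([0.542, 0.147, 0.117], 0.92), ([0.54, 0.018, 0.051], 0.74)]
side book_top [([0.54, 0.058, 0.186], 0.95), ([0.542, 0.112, 0.063], 0.18)]
side book_foot [([0.543, 0.19, 0.009], 0.88), ([0.542, 0.237, 0.118], 0.31)]
side end_face [([0.541, 0.111, 0.062], 0.58), ([0.446, -0.416, 0.0], 0.23)]
side push_tab [([0.546, 0.021, 0.054], 0.87)]
side orange_book [([0.541, 0.237, 0.118], 0.65), ([0.54, 0.056, 0.185], 0.29)]
side amber_book []
side hourglass [([0.662, 0.391, 0.003], 0.74)]
side ink_bottle []
side pillar_candle [([0.77, -0.067, 0.0], 0.79)]
side matchbox []
side pin_tin [([0.598, 0.487, -0.002], 0.74)]
side eraser [([0.446, -0.413, 0.003], 0.66)]
side tri_scale [([0.643, -0.466, 0.0], 0.88), ([0.543, 0.086, 0.002], 0.6)]
top [0.399 0.006 1.353] [ 0.16  0.01 -0.99]
top rack [([0.546, 0.088, 0.0], 0.74)]
top cream_book [([0.542, 0.147, 0.115], 0.69)]
top book_top [([0.542, 0.052, 0.186], 0.96)]
top book_foot [([0.543, 0.184, 0.013], 0.92)]
top end_face []
top push_tab [([0.541, 0.017, 0.053], 0.83), ([0.542, 0.084, -0.001], 0.28)]
top orange_book [([0.546, 0.239, 0.12], 0.93), ([0.445, -0.414, 0.001], 0.28)]
top amber_book [([0.541, 0.252, 0.132], 0.92)]
top hourglass [([0.658, 0.393, 0.004], 0.63)]
top ink_bottle [([0.442, 0.351, -0.003], 0.53)]
top pillar_candle [([0.768, -0.065, -0.0], 0.64)]
top matchbox [([0.518, 0.415, 0.001], 0.71), ([0.543, 0.236, 0.119], 0.67)]
top pin_tin [([0.593, 0.489, -0.001], 0.63), ([0.543, 0.184, 0.011], 0.27)]
top eraser [([0.657, 0.394, 0.001], 0.7), ([0.446, -0.41, 0.002], 0.65)]
top tri_scale [([0.642, -0.466, 0.001], 0.93), ([0.592, 0.486, 0.002], 0.68)]
1.6 [ 0.24456987 -0.62912123  0.29215406] [-3.14158624e+00 -4.96441776e-06 -2.77078747e+00] 0.08777852176166388
```

View pics/side0.png

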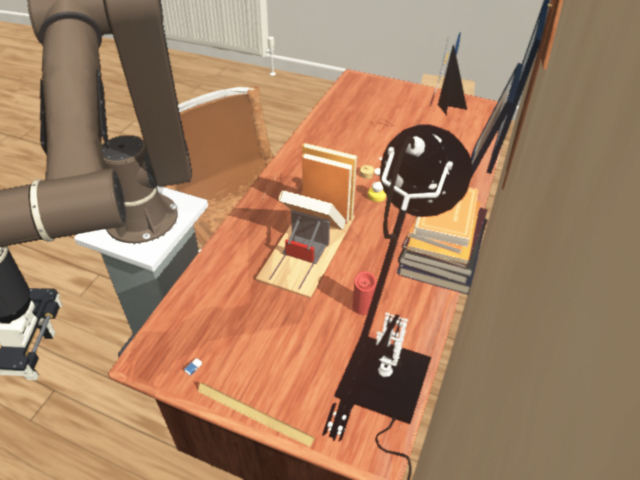

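View pics/top0.png

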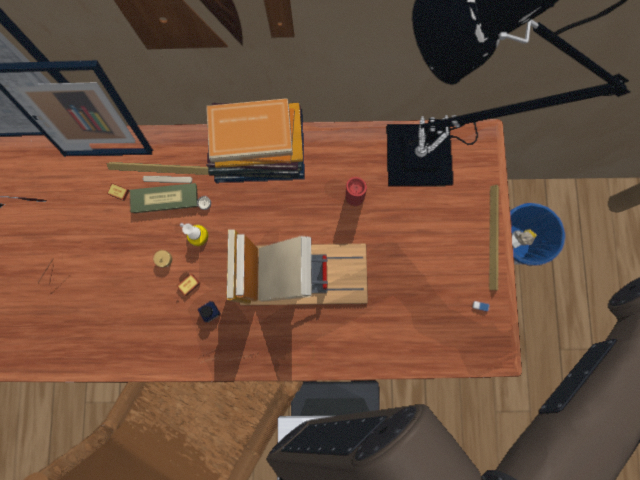

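The side view shows the cream book leaning on the sliding end, with its overhanging edge near (315,205) and the red tab near (300,250). The top view has the tab at (323,275) and the rack axis-aligned, with nothing in the corridor on the tab side. First I'll turn the tool so the fingers lie across the rack.

Emit:
{"fn": "move_arm", "kwargs": {"increments": [{"twist": -0.12,"jaw": 0.2},{"twist": -0.12,"jaw": 0.2},{"twist": -0.12,"jaw": 0.2},{"twist": -0.12,"jaw": 0.2},{"twist": -0.12,"jaw": 0.2},{"twist": -0.12,"jaw": 0.2},{"twist": -0.12,"jaw": 0.2},{"twist": -0.12,"jaw": 0.2},{"twist": -0.12,"jaw": 0.2},{"twist": -0.12,"jaw": 0.2}]}}

```text
$.increments[0]: bad value
```

Emit:
{"fn": "move_arm", "kwargs": {"increments": [{"jaw": 0.2,"dx": 0,"dy": 0,"dz": 0,"twist": -0.12},{"jaw": 0.2,"dx": 0,"dy": 0,"dz": 0,"twist": -0.12},{"jaw": 0.2,"dx": 0,"dy": 0,"dz": 0,"twist": -0.12},{"jaw": 0.2,"dx": 0,"dy": 0,"dz": 0,"twist": -0.12},{"jaw": 0.2,"dx": 0,"dy": 0,"dz": 0,"twist": -0.12},{"jaw": 0.2,"dx": 0,"dy": 0,"dz": 0,"twist": -0.12},{"jaw": 0.2,"dx": 0,"dy": 0,"dz": 0,"twist": -0.12},{"jaw": 0.2,"dx": 0,"dy": 0,"dz": 0,"twist": -0.12},{"jaw": 0.2,"dx": 0,"dy": 0,"dz": 0,"twist": -0.12},{"jaw": 0.2,"dx": 0,"dy": 0,"dz": 0,"twist": -0.12}]}}

```text
t: 2.43
eef_pos: [0.2445, -0.6291, 0.2922]
ee_rot: [3.142, -0.0, -1.565]
force: [0.1, 0.6, 0.5]
width: 0.0524
gripper_force: 0.0
```

Emit:
{"fn": "move_arm", "kwargs": {"increments": [{"jaw": 0.2,"dx": -0.034,"dy": -0.0165,"dz": 0,"twist": 0},{"jaw": 0.2,"dx": -0.034,"dy": -0.0165,"dz": 0,"twist": 0},{"jaw": 0.2,"dx": -0.034,"dy": -0.0165,"dz": 0,"twist": 0},{"jaw": 0.2,"dx": -0.034,"dy": -0.0165,"dz": 0,"twist": 0},{"jaw": 0.2,"dx": -0.034,"dy": -0.0165,"dz": 0,"twist": 0},{"jaw": 0.2,"dx": -0.034,"dy": -0.0165,"dz": 0,"twist": 0},{"jaw": 0.2,"dx": -0.034,"dy": -0.0165,"dz": 0,"twist": 0},{"jaw": 0.2,"dx": -0.034,"dy": -0.0165,"dz": 0,"twist": 0},{"jaw": 0.2,"dx": -0.034,"dy": -0.0165,"dz": 0,"twist": 0},{"jaw": 0.2,"dx": -0.034,"dy": -0.0165,"dz": 0,"twist": 0},{"jaw": 0.2,"dx": -0.034,"dy": -0.0165,"dz": 0,"twist": 0},{"jaw": 0.2,"dx": -0.034,"dy": -0.0165,"dz": 0,"twist": 0}]}}

```text
t: 3.43
eef_pos: [0.443, -0.2194, 0.2926]
ee_rot: [-3.141, -0.0, -1.571]
force: [1.1, -0.8, 0.5]
width: 0.0527
gripper_force: 0.0
```

Emit:
{"fn": "move_arm", "kwargs": {"increments": [{"jaw": 0.2,"dx": -0.0268,"dy": -0.0125,"dz": 0.0077,"twist": 0},{"jaw": 0.2,"dx": -0.0268,"dy": -0.0125,"dz": 0.0077,"twist": 0},{"jaw": 0.2,"dx": -0.0268,"dy": -0.0125,"dz": 0.0077,"twist": 0},{"jaw": 0.2,"dx": -0.0268,"dy": -0.0125,"dz": 0.0077,"twist": 0},{"jaw": 0.2,"dx": -0.0268,"dy": -0.0125,"dz": 0.0077,"twist": 0},{"jaw": 0.2,"dx": -0.0268,"dy": -0.0125,"dz": 0.0077,"twist": 0},{"jaw": 0.2,"dx": -0.0268,"dy": -0.0125,"dz": 0.0077,"twist": 0},{"jaw": 0.2,"dx": -0.0268,"dy": -0.0125,"dz": 0.0077,"twist": 0},{"jaw": 0.2,"dx": 0,"dy": 0,"dz": 0,"twist": 0}]}}

```text
t: 4.18
eef_pos: [0.5441, -0.0032, 0.2291]
ee_rot: [3.141, -0.0, -1.568]
force: [-0.9, -0.5, -0.5]
width: 0.0527
gripper_force: 0.0
```

```bash
cat > look.py <<'E'
from station import arm
import cv2,numpy as np,sys
for c in("side","top"):
    im=arm.grab_frame(c)
    if len(sys.argv)>1: cv2.imwrite(f"pics/{c}{sys.argv[1]}.png",im)
    for n in("book_top","book_foot","cream_book","end_face","push_tab","orange_book"):
        print(c,n,[(np.round(d["position"],3).tolist(),round(d["score"],2)) for d in arm.pinpoint(c,n)[:1]])
s=arm.get_state();print(s["t"],s["eef_pos"],s["force"])
E
python3 look.py 1; python3 -c "
import cv2;im=cv2.imread('pics/side1.png');cv2.imwrite('pics/side1c.png',cv2.resize(im[120:320,180:440],(780,600),interpolation=2))"
```

```text
side book_top [([0.541, 0.058, 0.186], 0.7)]
side book_foot [([0.543, 0.188, 0.013], 0.64)]
side cream_book [([0.544, 0.147, 0.119], 0.74)]
side end_face [([0.539, 0.115, 0.063], 0.9)]
side push_tab [([0.543, 0.018, 0.051], 0.75)]
side orange_book [([0.54, 0.234, 0.118], 0.69)]
top book_top []
top book_foot []
top cream_book []
top end_face []
top push_tab [([0.542, 0.019, 0.052], 0.43)]
top orange_book [([0.542, 0.02, 0.054], 0.18)]
4.8833 [ 0.54252132 -0.00695463  0.23067349] [ 0.03776193 -0.7700948  -0.79661744]
```

View pics/side1c.png

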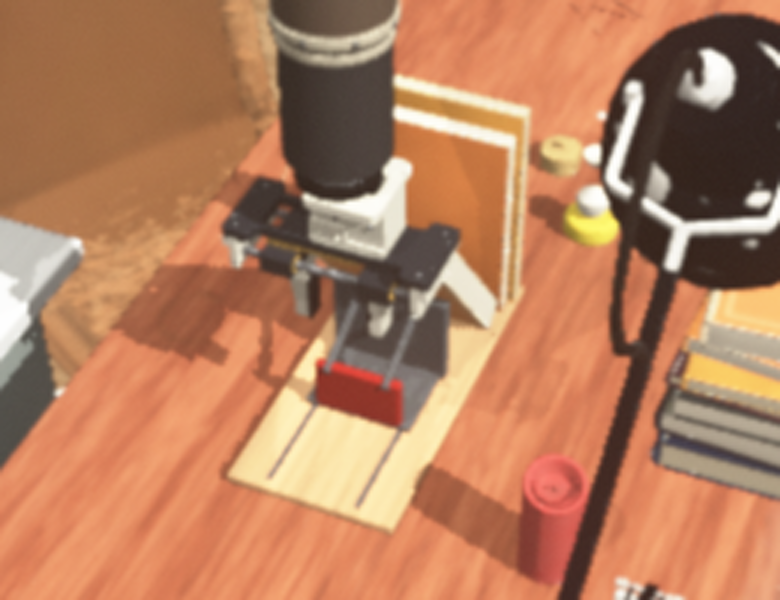

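The gripper hangs just in front of the overhanging edge (crop about (450,260)), over the struts and clear of the rack. Next I'll approach and push along the arc.

Emit:
{"fn": "move_arm", "kwargs": {"increments": [{"jaw": 0.2,"dx": -0.012,"dy": 0,"dz": 0,"twist": 0},{"jaw": 0.2,"dx": -0.012,"dy": 0,"dz": 0,"twist": 0},{"jaw": 0.2,"dx": -0.012,"dy": 0,"dz": 0,"twist": 0},{"jaw": 0.2,"dx": -0.01,"dy": 0,"dz": 0,"twist": 0},{"jaw": 0.2,"dx": -0.005,"dy": 0,"dz": -0.001,"twist": 0},{"jaw": 0.2,"dx": -0.005,"dy": 0,"dz": -0.002,"twist": 0},{"jaw": 0.2,"dx": -0.005,"dy": 0,"dz": -0.0025,"twist": 0},{"jaw": 0.2,"dx": -0.005,"dy": 0,"dz": -0.0025,"twist": 0},{"jaw": 0.2,"dx": -0.005,"dy": 0,"dz": -0.0025,"twist": 0},{"jaw": 0.2,"dx": -0.005,"dy": 0,"dz": -0.0025,"twist": 0}]}}

```text
t: 5.72
eef_pos: [0.5426, 0.0696, 0.244]
ee_rot: [-3.141, 0.0, -1.571]
force: [0.3, -2.4, 1.8]
width: 0.0526
gripper_force: 1.1
```

```bash
python3 look.py | grep -v top
```

```text
side book_foot [([0.541, 0.187, 0.01], 0.69)]
side cream_book [([0.544, 0.161, 0.123], 0.85)]
side end_face [([0.537, 0.112, 0.06], 0.81)]
side push_tab [([0.542, 0.019, 0.052], 0.73)]
side orange_book [([0.54, 0.234, 0.118], 0.86)]
6.4167 [0.5425723 0.0692324 0.2434697] [ 0.48500824 -1.93766379  1.10948873]
```

Emit:
{"fn": "move_arm", "kwargs": {"increments": [{"jaw": 0.2,"dx": -0.0055,"dy": 0,"dz": -0.0025,"twist": 0},{"jaw": 0.2,"dx": -0.0055,"dy": 0,"dz": -0.0025,"twist": 0},{"jaw": 0.2,"dx": -0.0055,"dy": 0,"dz": -0.0025,"twist": 0},{"jaw": 0.2,"dx": -0.0055,"dy": 0,"dz": -0.0025,"twist": 0},{"jaw": 0.2,"dx": -0.0055,"dy": 0,"dz": -0.002,"twist": 0},{"jaw": 0.2,"dx": -0.0055,"dy": 0,"dz": -0.002,"twist": 0},{"jaw": 0.2,"dx": -0.0055,"dy": 0,"dz": -0.002,"twist": 0},{"jaw": 0.2,"dx": -0.0055,"dy": 0,"dz": -0.0015,"twist": 0},{"jaw": 0.2,"dx": -0.0055,"dy": 0,"dz": -0.0015,"twist": 0},{"jaw": 0.2,"dx": -0.0055,"dy": 0,"dz": -0.0015,"twist": 0},{"jaw": 0.2,"dx": -0.0055,"dy": 0,"dz": -0.001,"twist": 0},{"jaw": 0.2,"dx": -0.0055,"dy": 0,"dz": -0.001,"twist": 0}]}}

```text
t: 7.42
eef_pos: [0.5426, 0.1359, 0.2661]
ee_rot: [3.142, 0.0, -1.571]
force: [-1.2, 0.1, 0.7]
width: 0.0527
gripper_force: 0.3
```

```bash
python3 look.py | grep -v top
```

```text
side book_foot [([0.543, 0.109, 0.063], 0.68)]
side cream_book [([0.543, 0.197, 0.126], 0.98)]
side end_face [([0.541, 0.113, 0.062], 0.67)]
side push_tab [([0.543, 0.02, 0.053], 0.91)]
side orange_book []
8.1167 [0.54257035 0.13517215 0.26606266] [-0.51919635  0.34665699 -0.1343638 ]
```

Emit:
{"fn": "move_arm", "kwargs": {"increments": [{"jaw": 0.2,"dx": -0.0035,"dy": 0,"dz": -0.001,"twist": 0},{"jaw": 0.2,"dx": -0.0035,"dy": 0,"dz": -0.001,"twist": 0},{"jaw": 0.2,"dx": -0.0035,"dy": 0,"dz": -0.0005,"twist": 0},{"jaw": 0.2,"dx": -0.0035,"dy": 0,"dz": -0.0005,"twist": 0},{"jaw": 0.2,"dx": -0.0035,"dy": 0,"dz": 0,"twist": 0},{"jaw": 0.2,"dx": -0.0035,"dy": 0,"dz": 0,"twist": 0},{"jaw": 0.2,"dx": -0.0035,"dy": 0,"dz": 0,"twist": 0},{"jaw": 0.2,"dx": -0.0035,"dy": 0,"dz": 0,"twist": 0},{"jaw": 0.2,"dx": -0.0035,"dy": 0,"dz": 0,"twist": 0},{"jaw": 0.2,"dx": -0.0035,"dy": 0,"dz": 0,"twist": 0},{"jaw": 0.2,"dx": -0.0025,"dy": 0,"dz": 0,"twist": 0}]}}

```text
t: 9.03
eef_pos: [0.5426, 0.1732, 0.2691]
ee_rot: [-3.142, 0.0, -1.571]
force: [-0.1, 0.0, 0.5]
width: 0.0527
gripper_force: 0.0
```

```bash
python3 look.py 2;python3 -c "
import cv2;im=cv2.imread('pics/side2.png');cv2.imwrite('pics/side2c.png',cv2.resize(im[120:320,180:440],(780,600),interpolation=2))"
```

```text
side book_top [([0.539, 0.186, 0.226], 0.63)]
side book_foot [([0.544, 0.186, 0.012], 0.78)]
side cream_book []
side end_face [([0.542, 0.115, 0.061], 0.67)]
side push_tab [([0.543, 0.018, 0.05], 0.75)]
side orange_book []
top book_top [([0.595, 0.489, 0.005], 0.35)]
top book_foot []
top cream_book []
top end_face [([0.548, 0.106, 0.063], 0.91)]
top push_tab [([0.544, 0.018, 0.054], 0.91)]
top orange_book [([0.544, 0.237, 0.117], 0.68)]
9.7333 [0.5425768  0.17270715 0.26908354] [ 0.31556829  0.3690169  -0.70271725]
```

View pics/side2c.png

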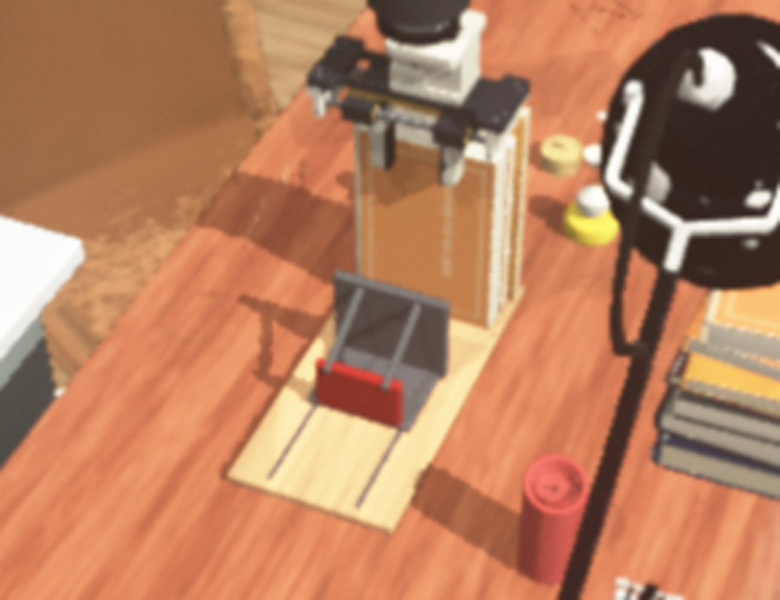

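The book now stands upright against the orange book, with its top and foot both at y≈0.186, and the sliding end is still out. Next I'll retreat and lower behind the tab.

Emit:
{"fn": "move_arm", "kwargs": {"increments": [{"jaw": 0.2,"dx": 0.005,"dy": 0,"dz": 0,"twist": 0},{"jaw": 0.2,"dx": 0.015,"dy": 0,"dz": 0,"twist": 0},{"jaw": 0.2,"dx": 0.025,"dy": 0,"dz": 0,"twist": 0},{"jaw": 0.2,"dx": 0.025,"dy": 0,"dz": 0,"twist": 0},{"jaw": 0.2,"dx": 0.025,"dy": 0,"dz": 0,"twist": 0},{"jaw": 0.2,"dx": 0.025,"dy": 0,"dz": 0,"twist": 0},{"jaw": 0.2,"dx": 0.025,"dy": 0,"dz": 0,"twist": 0},{"jaw": 0.2,"dx": 0.025,"dy": 0,"dz": 0,"twist": 0},{"jaw": 0.2,"dx": 0.025,"dy": 0,"dz": 0,"twist": 0},{"jaw": 0.2,"dx": 0.025,"dy": 0,"dz": 0,"twist": 0},{"jaw": 0.2,"dx": 0.005,"dy": 0,"dz": 0,"twist": 0}]}}

```text
t: 10.65
eef_pos: [0.5418, -0.0557, 0.2691]
ee_rot: [3.141, -0.0, -1.573]
force: [-0.7, 0.3, -0.1]
width: 0.0523
gripper_force: 0.0
```

Emit:
{"fn": "move_arm", "kwargs": {"increments": [{"jaw": 0.2,"dx": 0,"dy": 0,"dz": 0.018,"twist": 0},{"jaw": 0.2,"dx": 0,"dy": 0,"dz": 0.018,"twist": 0},{"jaw": 0.2,"dx": 0,"dy": 0,"dz": 0.018,"twist": 0},{"jaw": 0.2,"dx": 0,"dy": 0,"dz": 0.018,"twist": 0},{"jaw": 0.2,"dx": 0,"dy": 0,"dz": 0.018,"twist": 0},{"jaw": 0.2,"dx": 0,"dy": 0,"dz": 0.018,"twist": 0},{"jaw": 0.2,"dx": 0,"dy": 0,"dz": 0.018,"twist": 0},{"jaw": 0.2,"dx": 0,"dy": 0,"dz": 0.018,"twist": 0},{"jaw": 0.2,"dx": 0,"dy": 0,"dz": 0.016,"twist": 0},{"jaw": 0.2,"dx": 0,"dy": 0,"dz": 0,"twist": 0}]}}

```text
t: 11.48
eef_pos: [0.5405, -0.053, 0.1062]
ee_rot: [3.136, -0.001, -1.572]
force: [-0.1, -1.3, -0.8]
width: 0.0528
gripper_force: 0.0
```

```bash
python3 look.py 3;python3 -c "
import cv2;im=cv2.imread('pics/side3.png');cv2.imwrite('pics/side3c.png',cv2.resize(im[120:320,180:440],(780,600),interpolation=2))"
```

```text
side book_top [([0.539, 0.185, 0.227], 0.95)]
side book_foot [([0.544, 0.187, 0.011], 0.93)]
side cream_book [([0.543, 0.219, 0.124], 0.94)]
side end_face [([0.541, 0.11, 0.062], 0.79)]
side push_tab [([0.539, 0.018, 0.053], 0.57)]
side orange_book []
top book_top [([0.545, 0.179, 0.232], 0.92)]
top book_foot [([0.656, 0.395, 0.002], 0.38)]
top cream_book [([0.541, 0.217, 0.116], 0.73)]
top end_face []
top push_tab [([0.542, 0.18, 0.233], 0.61)]
top orange_book [([0.545, 0.239, 0.117], 0.46)]
12.1833 [ 0.54258568 -0.05221163  0.10920406] [ 0.34411253 -0.44176903  0.1214375 ]
```

View pics/side3c.png

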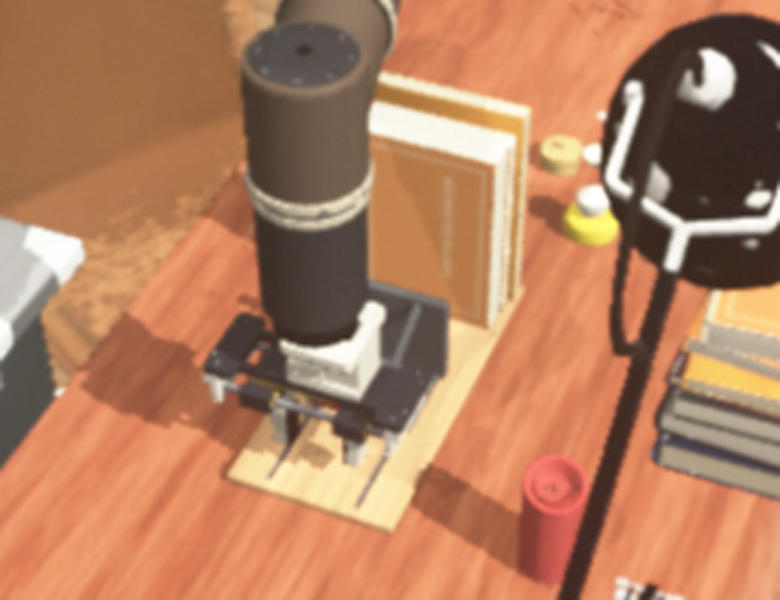

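The book stands free and upright, and the fingers are behind the tab above the board's rails (crop about (285,430) and (355,450)). Now I'll push the tab.

Emit:
{"fn": "move_arm", "kwargs": {"increments": [{"jaw": 0.2,"dx": -0.013,"dy": 0,"dz": 0,"twist": 0},{"jaw": 0.2,"dx": -0.013,"dy": 0,"dz": 0,"twist": 0},{"jaw": 0.2,"dx": -0.013,"dy": 0,"dz": 0,"twist": 0},{"jaw": 0.2,"dx": -0.013,"dy": 0,"dz": 0,"twist": 0},{"jaw": 0.2,"dx": -0.005,"dy": 0,"dz": 0,"twist": 0},{"jaw": 0.2,"dx": -0.005,"dy": 0,"dz": 0,"twist": 0},{"jaw": 0.2,"dx": -0.005,"dy": 0,"dz": 0,"twist": 0},{"jaw": 0.2,"dx": -0.005,"dy": 0,"dz": 0,"twist": 0},{"jaw": 0.2,"dx": -0.005,"dy": 0,"dz": 0,"twist": 0},{"jaw": 0.2,"dx": -0.005,"dy": 0,"dz": 0,"twist": 0}]}}

```text
t: 13.02
eef_pos: [0.5425, 0.0296, 0.1091]
ee_rot: [3.141, -0.001, -1.571]
force: [1.4, -4.9, 0.6]
width: 0.0522
gripper_force: 2.4
```

```bash
python3 look.py
```

```text
side book_top [([0.539, 0.187, 0.228], 0.9)]
side book_foot [([0.545, 0.187, 0.016], 0.98)]
side cream_book [([0.543, 0.214, 0.122], 0.61)]
side end_face [([0.542, 0.134, 0.064], 0.71)]
side push_tab [([0.546, 0.04, 0.051], 0.68)]
side orange_book []
top book_top [([0.543, 0.179, 0.228], 0.58)]
top book_foot []
top cream_book [([0.544, 0.18, 0.232], 0.31)]
top end_face [([0.517, 0.416, 0.003], 0.16)]
top push_tab [([0.657, 0.395, 0.003], 0.59)]
top orange_book [([0.544, 0.238, 0.117], 0.73)]
13.7167 [0.54254581 0.02974237 0.10903655] [ 0.47469595 -1.25639204  0.17836495]
```

Emit:
{"fn": "move_arm", "kwargs": {"increments": [{"jaw": 0.2,"dx": -0.005,"dy": 0,"dz": 0,"twist": 0},{"jaw": 0.2,"dx": -0.005,"dy": 0,"dz": 0,"twist": 0},{"jaw": 0.2,"dx": -0.005,"dy": 0,"dz": 0,"twist": 0},{"jaw": 0.2,"dx": -0.005,"dy": 0,"dz": 0,"twist": 0},{"jaw": 0.2,"dx": -0.005,"dy": 0,"dz": 0,"twist": 0},{"jaw": 0.2,"dx": -0.005,"dy": 0,"dz": 0,"twist": 0},{"jaw": 0.2,"dx": -0.005,"dy": 0,"dz": 0,"twist": 0},{"jaw": 0.2,"dx": -0.005,"dy": 0,"dz": 0,"twist": 0},{"jaw": 0.2,"dx": -0.004,"dy": 0,"dz": 0,"twist": 0}]}}

```text
t: 14.47
eef_pos: [0.5424, 0.0736, 0.109]
ee_rot: [3.141, -0.001, -1.571]
force: [1.3, -5.3, 0.4]
width: 0.0527
gripper_force: 2.3
```

Emit:
{"fn": "move_arm", "kwargs": {"increments": [{"jaw": 0.2,"dx": -0.002,"dy": 0,"dz": 0,"twist": 0},{"jaw": 0.2,"dx": -0.002,"dy": 0,"dz": 0,"twist": 0}]}}

```text
t: 14.63
eef_pos: [0.5424, 0.0777, 0.109]
ee_rot: [3.141, -0.0, -1.571]
force: [0.4, -5.1, 1.4]
width: 0.0527
gripper_force: 2.1
```

```bash
python3 look.py
```

```text
side book_top [([0.542, 0.185, 0.229], 0.77)]
side book_foot []
side cream_book [([0.543, 0.216, 0.122], 0.64)]
side end_face [([0.543, 0.184, 0.063], 0.69)]
side push_tab [([0.543, 0.09, 0.051], 0.74)]
side orange_book [([0.444, -0.413, 0.001], 0.27)]
top book_top [([0.594, 0.486, 0.002], 0.38)]
top book_foot [([0.772, -0.066, 0.0], 0.53)]
top cream_book []
top end_face [([0.449, -0.414, 0.001], 0.38)]
top push_tab []
top orange_book []
15.3333 [0.54255046 0.07778926 0.1090536 ] [-0.48113757 -1.78899285  1.28650372]
```

Still about 4–6 mm to go, so I'll feel for the rise in force.

Emit:
{"fn": "move_arm", "kwargs": {"increments": [{"jaw": 0.2,"dx": -0.0015,"dy": 0,"dz": 0,"twist": 0},{"jaw": 0.2,"dx": -0.0015,"dy": 0,"dz": 0,"twist": 0}]}}

```text
t: 15.5
eef_pos: [0.5425, 0.0805, 0.1091]
ee_rot: [3.141, -0.0, -1.571]
force: [0.9, -8.1, 1.2]
width: 0.0522
gripper_force: 4.2
```

Emit:
{"fn": "move_arm", "kwargs": {"increments": [{"jaw": 0.2,"dx": -0.0015,"dy": 0,"dz": 0,"twist": 0}]}}

```text
t: 15.58
eef_pos: [0.5423, 0.0811, 0.1091]
ee_rot: [3.14, -0.002, -1.571]
force: [4.9, -17.9, 1.9]
width: 0.0526
gripper_force: 8.5
```

Emit:
{"fn": "move_arm", "kwargs": {"increments": [{"jaw": 0.2,"dx": -0.0015,"dy": 0,"dz": 0,"twist": 0}]}}

```text
t: 15.67
eef_pos: [0.5423, 0.0816, 0.1091]
ee_rot: [3.14, -0.004, -1.571]
force: [7.0, -25.1, 2.1]
width: 0.0524
gripper_force: 11.9
```

The force rose to 25 N, so the row is clamped snug. I'll back off and check.

Emit:
{"fn": "move_arm", "kwargs": {"increments": [{"jaw": 0.2,"dx": 0.003,"dy": 0,"dz": 0,"twist": 0},{"jaw": 0.2,"dx": 0.01,"dy": 0,"dz": 0,"twist": 0},{"jaw": 0.2,"dx": 0.02,"dy": 0,"dz": 0,"twist": 0},{"jaw": 0.2,"dx": 0.025,"dy": 0,"dz": 0,"twist": 0},{"jaw": 0.2,"dx": 0.025,"dy": 0,"dz": 0,"twist": 0},{"jaw": 0.2,"dx": 0.025,"dy": 0,"dz": 0,"twist": 0},{"jaw": 0.2,"dx": 0.025,"dy": 0,"dz": 0,"twist": 0},{"jaw": 0.2,"dx": 0.01,"dy": 0,"dz": -0.02,"twist": 0},{"jaw": 0.2,"dx": 0,"dy": 0,"dz": -0.03,"twist": 0},{"jaw": 0.2,"dx": 0,"dy": 0,"dz": -0.03,"twist": 0},{"jaw": 0.2,"dx": 0,"dy": 0,"dz": -0.02,"twist": 0},{"jaw": 0.2,"dx": 0,"dy": 0,"dz": 0,"twist": 0}]}}

```text
t: 16.67
eef_pos: [0.545, -0.059, 0.2139]
ee_rot: [-3.133, 0.001, -1.57]
force: [0.8, 0.1, -0.3]
width: 0.0527
gripper_force: 0.0
```

```bash
python3 look.py 4;python3 -c "
import cv2;im=cv2.imread('pics/side4.png');cv2.imwrite('pics/side4c.png',cv2.resize(im[120:320,180:440],(780,600),interpolation=2))"
```

```text
side book_top [([0.644, -0.466, -0.0], 0.46)]
side book_foot []
side cream_book [([0.545, 0.22, 0.122], 0.57)]
side end_face [([0.539, 0.188, 0.062], 0.59)]
side push_tab [([0.542, 0.095, 0.052], 0.96)]
side orange_book [([0.66, 0.391, 0.0], 0.18)]
top book_top []
top book_foot []
top cream_book []
top end_face []
top push_tab []
top orange_book [([0.439, 0.353, -0.001], 0.41)]
17.3667 [ 0.54255428 -0.05917661  0.2088658 ] [ 0.48352731  0.5937508  -0.86260195]
```

View pics/side4c.png

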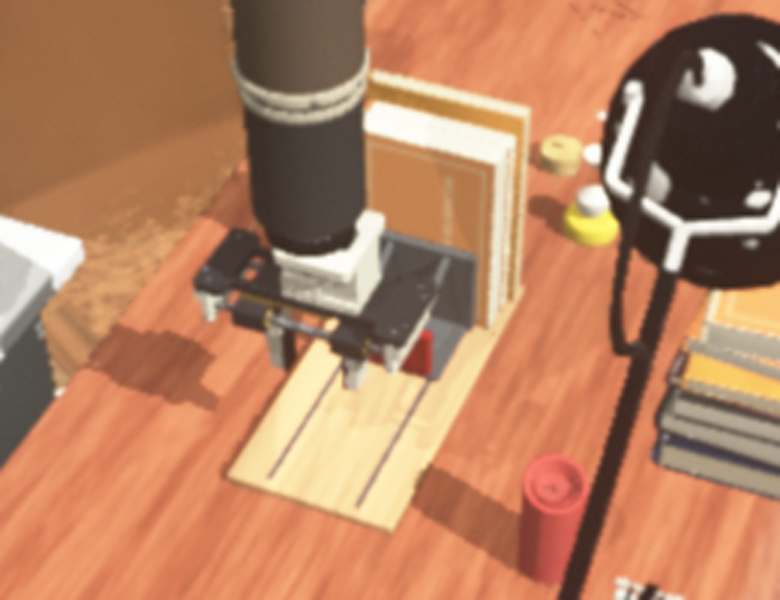

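View pics/top4.png

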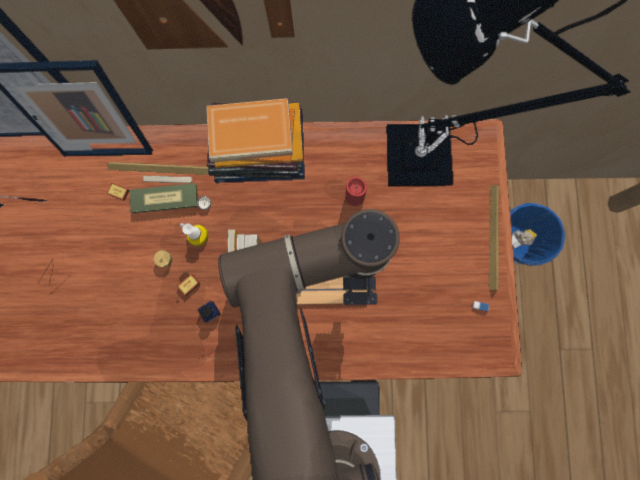

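The side crop shows the plate against the cream book (crop about (470,290)), with all three books upright. The top view shows the bystanders where they were, and the robot is clear of everything. I'll hand in.

```bash
python3 -c "
from station import arm
print(arm.job_done())"
```

```text
the job is handed in; nothing more can be done
None
```

The cream book stands upright beside the orange book and the sliding end is pushed snug against it; the last pictures show the other books upright and the bystanders in place, and the job is handed in (no verdict was returned).

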